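# Load the part carrier under the hold-down springs of its nest

### The arm

A 6-joint arm with a two-finger parallel gripper is mounted at the origin on the work surface. World frame = base frame: x ahead of the robot, y to its left, z up, the work surface at z = 0. Lengths are in m, angles in rad, forces in N, time in s.
With the tool pointing down it reaches from about 0.25 to 0.775 m from the base axis. Payload 4 kg.
Tool frame: the origin (TCP) lies midway between the tips of the shut fingers; the grasp point (between the pads) lies 19 mm behind it; z points along the fingers, y is the direction in which the jaws open and shut (so a half turn about z gives the same grasp; the last joint's range is limited). The gripper opens to 94 mm and grips with 3 to 60 N. Pads are 16 mm wide; open, the fingers measure 119 mm over their backs; the gripper's body (75 mm by 177 mm) begins 78 mm behind the grasp point.
Start: joints at [1.123, 0.087, 1.371, -0, 1.684, -0.103], TCP at [0.186, 0.518, 0.206] pointing down, gripper open.
Joint ranges: [-3.1, 3.1], [-0.76, 2.03], [0.27, 2.55], [-1.08, 4.22], [0.17, 2.65], [-2.57, 2.57]. Speed limits (rad/s): [2.79, 2.79, 3.14, 3.14, 3.14, 3.14].

### API

Orientations are given as a unit quaternion [x, y, z, w].
In Python, from rig import r, cams, ticket, nets gives the robot as it stands.
- The arm moves only by the tool move_arm, never from a script. Its argument "steps" is a list of rows, each a list of 7 numbers: the shift along the tool's x, y, z in mm, then the turn, a rotation vector about the tool's x, y, z in rad, then the closure, from 0 (fully open) to 1 (shut). In form: [[dx, dy, dz, wx, wy, wz, claw], ...]. A call has 1 to 20 rows; each row is the pose to reach, as a shift and turn from the pose commanded when the call began, along the tool's axes at that moment; what a row does not reach only later rows make up. A row lasts 1/8 s, in which the tool goes at most 62.5 mm and 10.7 degrees, less where a joint would pass 70% of its speed; a pose out of reach is approached as far as the arm can. A call with a gripper value outside its range is refused whole. The fingers move at their own pace and stop on an object; the grip force is fixed at half the most. Time passes only in rows, so rows that repeat a pose let the fingers close. It gives the time, the measured TCP pose, the force and the opening at its end, in the units of the state.
- r.sense(): the state, without advancing time (a new reading comes with each control period).
- cams.camera(name): name is "scene" or "top" or "wrist"; returns the picture (400x640x3 uint8, red, green, blue); there is no depth.
- cams.camera_info(name): a dict with "intrinsics" (3x3 intrinsics, pixels), "D" ([k1, k2, p1, p2, k3] as OpenCV has them; the pictures are not rectified), "origin" and "attitude" of the camera in the world. Camera axes: x right, y up, looking along -z (the intrinsics and any distortion apply to the point x, -y, -z); pixel columns grow to the right and rows downward; lengths in m; the calibration is good to about 2 mm. A picture is of the moment at which its call begins: read the wrist's pose just before it. camera_info takes no time and is no camera call; for the wrist camera it gives the pose at the moment of the call.
- ticket.finish_job(): hands the job in, once; it reports no verdict.
Trained networks look in the newest picture that a camera, given by its name, has taken for a name from the list of things; names that differ only in an ending like _2 or _b are one class to them, and where a whole thing is asked for, a point or a joint stands for the part that bears it (a point fixed in the world has none). Each returns a list of dicts, best first, with "score" (0 to 1); they miss things now and then, are a little off and sometimes report something else, mostly with a low value. They report only what shows in the picture. A call takes as long as a camera call. They do not tell look-alikes from the thing itself.
- nets.spot_in(camera, thing): "box" ([centre column, centre row, width, height] in pixels, round what is visible of it).
- nets.masks_of(camera, thing): "pixels" (400x640 bool, what is visible of it) and "box" ([centre column, centre row, width, height] in pixels, round what is visible of it).
The state is a dict: "time_s": time; "joints": joint angles; "qvel": joint speeds; "joint_efforts": joint torques, N m; "tcp_pos": TCP position; "orientation": TCP orientation; "contact_force": force on the tool from outside, world axes, zero at the start; "ft_torque": the same for the moment, N m; "opening": finger opening in m.
Only numpy, scipy, OpenCV 4.12 (cv2) and the standard library are available. Lean on these libraries where they do the work, as an engineer would, in place of code of your own. Each camera call takes 0.05 s, during which the arm holds its last target.

### The job

Load the aluminium part carrier into its nest: with your fingertips press it down hard on its sprung blue lift plate and, keeping it pressed down, slide it along the guide rails under the two brass leaf springs until it is fully home against the red end stop and the lift plate has sprung up again behind it. Only press and push the carrier, do not lift it, and do not disturb the other things lying around.

Things in the scene. Friction and masses are not known exactly. Their poses are not given: they have to be found in the camera images.
- nest: Loading nest, fixed on the bench: dark base 310 x 170 mm. Origin at bench level under its middle; +x is the way the carrier slides (roughly away from the robot), +y left of that, z up. Floor (black, x 0 to 145 mm) and white strips beside the lift plate are 22 mm above the bench. Guide rails: inner faces at y = +-63.5 mm, tops 38 mm up. Sliding surfaces are slippery (friction 0.2).
- clamp_left (a point): Dark square clamp block on the left (+y) rail, point at the lower edge of its rear face: 31.5 mm above the bench, nest x = 50 mm. The block is 16 mm long (x), reaches in to nest y = 53 mm, its top is 44 mm up. A brass leaf spring runs from it forward and down. A raised carrier butts on this face; its flanges go under only when it is pressed down 5 mm or more (fully down is 8 mm).
- clamp_right (a point): The same point of the clamp block on the right (-y) rail. The carrier's raised middle goes between the two clamp blocks (106 mm apart), and so may the fingertip.
- end_stop (a point): Red end stop across the nest: point in the middle of the top edge of the face that the carrier's front meets, nest x = 145 mm, 36 mm above the bench.
- carrier: Aluminium carrier, about 0.45 kg, 140 mm (x) x 124 mm (y). Origin: centre of its underside, axes as the nest's. Plate 6 mm thick; on it, x -30 to 70 mm, y +-49 mm, a block with ten bright parts, 14 mm thick in all (parts 1.5 mm more); outside it the side flanges, under the springs. Starts raised, underside 30 mm above the bench, origin at nest x -56 to -34 mm; home is 22 mm up, nest x = 75 mm.
- landing (a point): Place to press: middle of the carrier's thumb landing (orange patch, 40 mm long in x), on its top face, 50 mm behind the carrier's middle, 6 mm above its underside (28 mm above the bench when pressed down). The landing ends in front at an 8 mm step up to the block, 20 mm ahead of this point, which a fingertip can push on. The lift plate is below it until the last 25 mm of the slide.
- lift_plate (a joint): Blue sprung lift plate under the carrier (98 mm wide, nest x = -145 to -1 mm): 0 m = up (its top 30 mm above the bench), 0.008 = pressed level with the nest floor. Pressing the carrier fully down takes a push of about 10 N. It springs up by itself once the carrier's rear edge is past it (carrier within about 5 mm of the stop).
- leaf_left (a joint): Brass leaf spring on the left (+y) rail: 0 rad = at rest, about 0.08 when its toe rides on the carrier's flange. It presses with about 7 N.
- leaf_right (a joint): Brass leaf spring on the right (-y) rail, the same values.
- parts_tray: White tray of metal parts, 270 x 180 x 22 mm, origin at the centre of its underside; leave alone.
- test_jig: Black jig plate 130 x 100 x 12 mm, origin at the centre of its underside; leave alone.
- wipe_bottle: White bottle, 48 mm across, 100 mm tall, origin under its middle; leave alone.
- swab_jar: Glass jar with swabs, 56 mm across, 55 mm tall (swabs to 100 mm), origin under its middle; leave alone.
- tweezers: Tweezers lying beside the nest, 125 x 20 x 5 mm, origin under their middle; leave alone.
- driver: Small yellow screwdriver lying beside the nest, 120 mm long, origin under its middle; leave alone.
- metal_part: Bright metal bar beside the nest, 55 x 11 x 8 mm, origin under its middle; leave alone.
- loupe: Black loupe beside the nest, 34 mm across, 30 mm tall, origin under its middle; leave alone.
Mind the look-alikes: they are no part of the job. There is more than one size of the carrier; the job needs the middle-sized.

How it is judged:
By the outcome, as a careful person would: the job done as asked, in the order asked, and still so for the second after the job is handed in, with the robot touching nothing.
It also fails if it takes over 61 s, if anything falls off the work surface, if the arm or the gripper's body presses on something with over 40 N, if the wrist force passes 120 N, or if a joint passes its speed limit or range.

## Working session

There is one attempt and no reset: what is moved stays moved. The work goes in short steps, Python scripts to look and compute and a tool call to move; the robot and the scene stay as the last step left them, time stands still between calls to the robot, and variables do not carry over. Pictures are saved under pics/ and viewed, and the job is handed in when it is done.

Besides the shell and the picture viewer there is one more tool, called in YAML: its name, and indented under it one key for each argument. move_arm: Moves the arm, as the interface text tells. Its arguments: {"type":"object","properties":{"steps":{"type":"array","items":{"type":"array","items":{"type":"number"}}}},"required":["steps"]}

```bash
ls; mkdir -p pics; python3 - <<'E'
from rig import r,cams,ticket,nets
import cv2
s=r.sense();print(s)
for n in ["scene","top","wrist"]:
    im=cams.camera(n);cv2.imwrite(f"pics/{n}0.png",im[:,:,::-1]);print(n,cams.camera_info(n))
    for t in ["carrier","landing","end_stop","clamp_left"]:
        try: print(t,[(round(d['score'],2),[round(float(v)) for v in d['box']]) for d in nets.spot_in(n,t)])
        except Exception as e: print(t,e)
E
```

```text
pics
{'time_s': 0.0, 'joints': array([ 1.12288908e+00,  8.79466886e-02,  1.37223721e+00, -3.70894037e-05,
        1.68359454e+00, -1.03093375e-01]), 'qvel': array([-0.00014707, -0.00017217,  0.00180486, -0.00029099, -0.00058311,
        0.00104026]), 'joint_efforts': array([ 1.06619533e-03, -3.40179420e+01, -3.02431297e+01,  7.19573814e-02,
        3.27373808e-02, -1.61691632e-04]), 'tcp_pos': array([0.18568723, 0.51712658, 0.20431737]), 'orientation': array([ 1.71556030e-01,  9.85173758e-01, -1.05669141e-03, -2.79563527e-04]), 'contact_force': array([ 0.12734511, -0.13383722,  0.32719448]), 'ft_torque': array([ 0.00716581, -0.05136326, -0.06430966]), 'opening': 0.09411140953638897}
scene {'intrinsics': array([[467.28127184,   0.        , 309.38888072],
       [  0.        , 467.28127184, 200.66031579],
       [  0.        ,   0.        ,   1.        ]]), 'D': array([-0.08635255,  0.        ,  0.        ,  0.        ,  0.        ]), 'origin': array([ 1.22725654, -0.79982458,  1.09950287]), 'attitude': array([0.35837037, 0.14302817, 0.32736023, 0.86252472])}
carrier [(0.83, [236, 210,
[... 759 characters left out ...]
0.69, [306, 212, 4, 18]), (0.64, [360, 248, 24, 29]), (0.3, [338, 224, 16, 5]), (0.3, [460, 212, 45, 68])]
landing [(0.82, [340, 201, 30, 32]), (0.7, [360, 253, 21, 28])]
end_stop [(0.73, [343, 188, 43, 77])]
clamp_left [(0.67, [341, 192, 40, 80])]
wrist {'intrinsics': array([[334.64875446,   0.        , 317.27526671],
       [  0.        , 334.64875446, 202.17149624],
       [  0.        ,   0.        ,   1.        ]]), 'D': array([0.01298359, 0.        , 0.        , 0.        , 0.        ]), 'origin': array([0.1062367 , 0.54483107, 0.38503588]), 'attitude': array([-0.12007894, -0.08413268,  0.56914251,  0.8090609 ])}
carrier []
landing []
end_stop [(0.51, [261, 388, 47, 25])]
clamp_left []
```

```bash
python3 - <<'E'
import cv2,numpy as np
a=cv2.imread("pics/scene0.png")[140:320,170:480];b=cv2.imread("pics/top0.png")[120:290,220:490]
cv2.imwrite("pics/s1.png",cv2.resize(a,(775,450),interpolation=cv2.INTER_CUBIC));cv2.imwrite("pics/t1.png",cv2.resize(b,(800,504),interpolation=cv2.INTER_CUBIC))
E
```

```text
(no output)
```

View pics/s1.png

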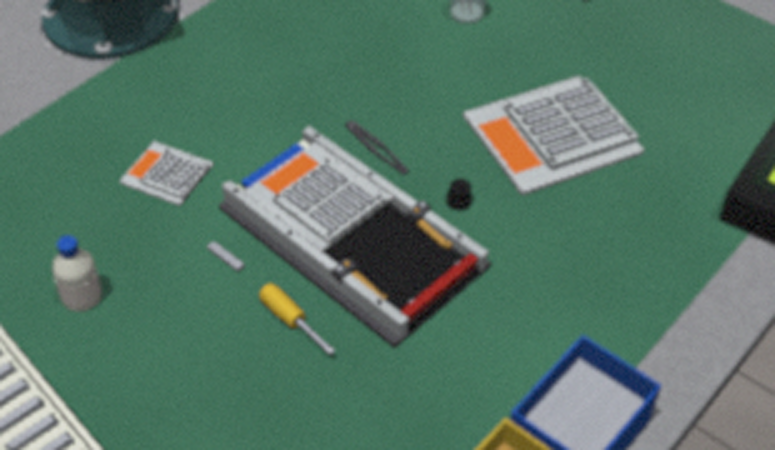

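View pics/t1.png

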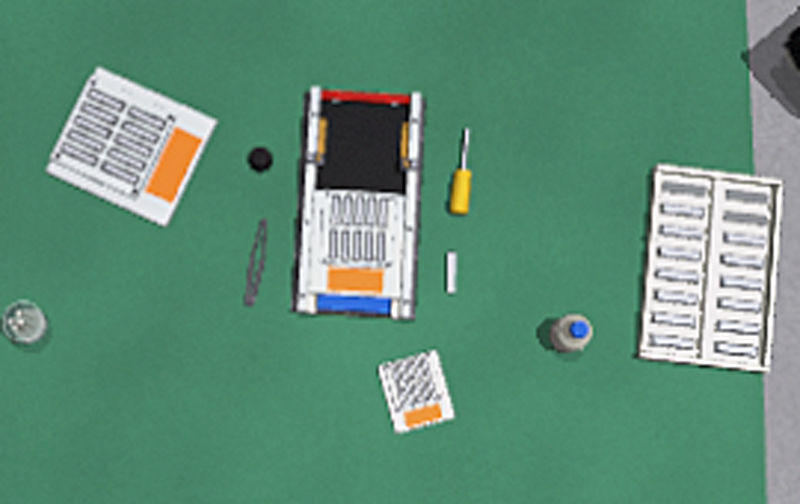

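View pics/wrist0.png

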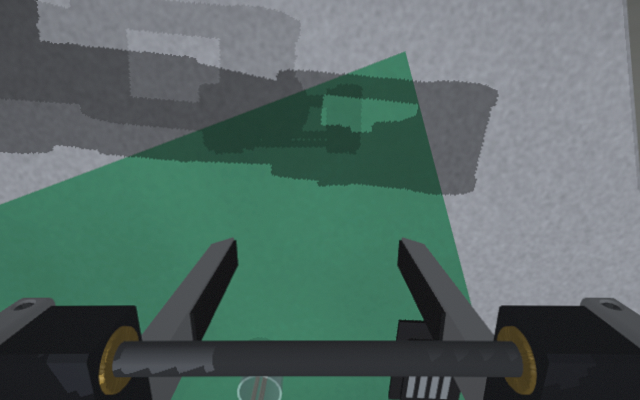

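The pictures show three carriers (top image): the one in the nest at (340,202), a large one left at (263,170) and a small one behind at (360,253). The one in the nest is middle-sized, so it is my choice. Next I get a coarse nest pose.

```bash
cat > h.py <<'E'
import numpy as np,cv2
from scipy.spatial.transform import Rotation as R
def ray(info,px):
    u=cv2.undistortPoints(np.array([[px]],float),info["intrinsics"],info["D"])[0,0]
    return R.from_quat(info["attitude"]).apply([u[0],-u[1],-1.0])
def at(info,px,z):
    d=ray(info,px);o=info["origin"];return o+d*(z-o[2])/d[2]
def proj(info,P):
    P=np.atleast_2d(P);c=R.from_quat(info["attitude"]).inv().apply(P-info["origin"])
    q=c*[1,-1,-1]
    return cv2.projectPoints(q,np.zeros(3),np.zeros(3),info["intrinsics"],info["D"])[0][:,0]
def nestpts(x,y,yaw,P):
    P=np.atleast_2d(P);return R.from_euler('z',yaw).apply(P)+[x,y,0]
E
python3 - <<'E'
from rig import r,cams
from h import *
i=cams.camera_info("top")
for n,p,z in [("BL",(295,314),.02),("BR",(415,320),.02),("TR",(424,93),.02),("TL",(308,87),.02),("landing",(354,279),.036),("stopmid",(366,103),.036)]:
    print(n,at(i,(220+p[0]/2.963,120+p[1]/2.963),z).round(4))
E
```

```text
BL [ 0.4184 -0.0046  0.02  ]
BR [ 0.4105 -0.1675  0.02  ]
TR [ 0.727  -0.1834  0.02  ]
TL [ 0.735 -0.022  0.02 ]
landing [ 0.4645 -0.0842  0.036 ]
stopmid [ 0.7084 -0.1018  0.036 ]
```

```bash
cat >> h.py <<'E'
def rel(p0,q0,p1,yaw):
    # tool down, tool x = -nest x
    R0=R.from_quat(q0);cx=-np.array([np.cos(yaw),np.sin(yaw),0]);z=np.array([0,0,-1.]);R1=R.from_matrix(np.c_[cx,np.cross(z,cx),z])
    return R0.inv().apply(np.array(p1)-p0)*1000,(R0.inv()*R1).as_rotvec(),R1.as_quat()
E
python3 - <<'E'
from rig import r,cams
from h import *
s=r.sense()
print(rel(np.array([.186,.518,.206]),s["orientation"],[.5,-.09,.26],-.053))
i=cams.camera_info("wrist");print(R.from_quat(i["attitude"]).apply([0,0,-1]))
E
```

```text
(array([-501.01489509, -466.08619329,  -54.07157597]), array([ 1.59557272e-04,  3.12393986e-05, -2.91770850e-01]), array([0.0264969, 0.9996489, 0.       , 0.       ]))
[ 0.27284887 -0.09847642 -0.9570036 ]
```

move_arm:
  steps:
    - [-100,-93,-54,0,0,-0.06,1]
    - [-501,-466,-54,0,0,-0.292,1]
    - [-501,-466,-54,0,0,-0.292,1]
    - [-501,-466,-54,0,0,-0.292,1]
    - [-501,-466,-54,0,0,-0.292,1]
    - [-501,-466,-54,0,0,-0.292,1]
    - [-501,-466,-54,0,0,-0.292,1]
    - [-501,-466,-54,0,0,-0.292,1]
    - [-501,-466,-54,0,0,-0.292,1]
    - [-501,-466,-54,0,0,-0.292,1]
    - [-501,-466,-54,0,0,-0.292,1]
    - [-501,-466,-54,0,0,-0.292,1]
    - [-501,-466,-54,0,0,-0.292,1]
    - [-501,-466,-54,0,0,-0.292,1]
    - [-501,-466,-54,0,0,-0.292,1]
    - [-501,-466,-54,0,0,-0.292,1]

```text
time_s: 2.75
tcp_pos: [0.4997, -0.0893, 0.2598]
orientation: [0.026, 1.0, -0.0, 0.0]
contact_force: [0.3, -0.3, 0.5]
opening: 0.0004
```

```bash
python3 - <<'E'
from rig import r,cams,nets
import cv2
s=r.sense();print(s["tcp_pos"],s["orientation"],s["opening"],s["contact_force"],s["time_s"])
im=cams.camera("wrist");cv2.imwrite("pics/w2.png",im[:,:,::-1])
for t in ["carrier","landing","end_stop","clamp_left","clamp_right"]:
    print(t,[(round(d['score'],2),[round(float(v)) for v in d['box']]) for d in nets.spot_in("wrist",t)])
E
```

```text
[ 0.49972023 -0.08928196  0.25983211] [ 2.55737333e-02  9.99672879e-01 -1.36609600e-05  3.45367210e-04] 0.00035165011461868044 [ 0.3201501  -0.25029555  0.52381896] 2.75
carrier [(0.91, [245, 36, 95, 70]), (0.68, [547, 263, 180, 143]), (0.62, [322, 186, 105, 116])]
landing [(0.95, [320, 186, 103, 115]), (0.92, [242, 36, 93, 71]), (0.32, [321, 221, 138, 223])]
end_stop [(0.84, [320, 206, 136, 196]), (0.17, [323, 121, 82, 22])]
clamp_left [(0.84, [320, 207, 135, 199]), (0.57, [217, 261, 21, 80])]
clamp_right [(0.79, [320, 205, 138, 197])]
```

View pics/w2.png

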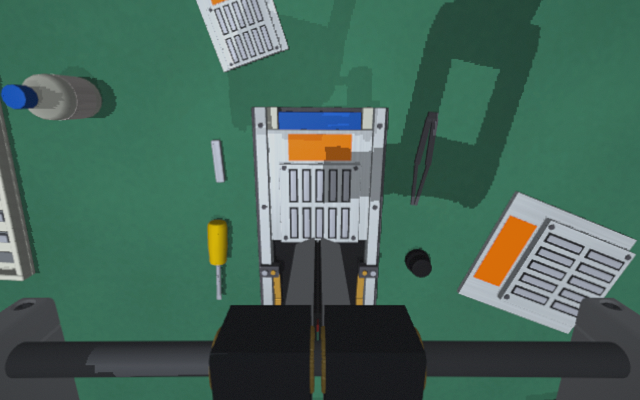

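```bash
python3 - <<'E'
import cv2
b=cv2.imread("pics/w2.png")[95:295,230:410]
cv2.imwrite("pics/w2c.png",cv2.resize(b,(540,600),interpolation=cv2.INTER_CUBIC))
E
```

```text
(no output)
```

View pics/w2c.png

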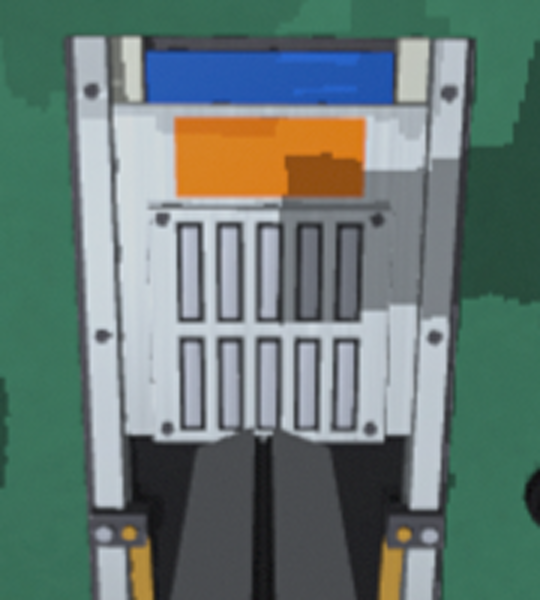

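```bash
python3 - <<'E'
from rig import r,cams
from h import *
from scipy.optimize import least_squares
i=cams.camera_info("wrist")
px=lambda p:np.array(p)/3+[230,95]
F=[((388,513),(.05,.053,.044)),((145,515),(.05,-.053,.044))]
C=[((113,104),(-.07,-.062,.036)),((428,104),(-.07,.062,.036)),((127,436),(.07,-.062,.036)),((411,436),(.07,.062,.036)),((152,206),(-.03,-.049,.044)),((388,206),(-.03,.049,.044)),((155,440),(.07,-.049,.044)),((383,440),(.07,.049,.044))]
D=[((270,157),(-.05,0,.036))]
def f(p):
    x,y,a,cx=p;e=[]
    for u,P in F: e.append(proj(i,nestpts(x,y,a,P))[0]-px(u))
    for u,P in C+D: e.append(proj(i,nestpts(x,y,a,np.array(P)+[cx,0,0]))[0]-px(u))
    return np.ravel(e)
s=least_squares(f,[.573,-.094,-.053,-.05]);print(s.x,s.fun.reshape(-1,2).round(1))
x,y,a,cx=s.x
print("landing",nestpts(x,y,a,[cx-.05,0,.036]))
E
```

```text
[ 0.57263911 -0.09283385 -0.05538508 -0.05461934] [[ 0.6  0.5]
 [ 0.6 -0.4]
 [-0.2 -0.1]
 [-0.1  0.2]
 [-0.5 -1. ]
 [ 0.1 -0.8]
 [-1.8  0.7]
 [ 1.7  1. ]
 [-0.5  0.1]
 [ 0.2  0.4]
 [-0.  -0.5]]
landing [[ 0.46818018 -0.08704246  0.036     ]]
```

move_arm:
  steps:
    - [25.6,0.7,40,0,0,0.004,1]
    - [25.6,0.7,90,0,0,0.004,1]
    - [25.6,0.7,140,0,0,0.004,1]
    - [25.6,0.7,180,0,0,0.004,1]
    - [25.6,0.7,200,0,0,0.004,1]
    - [25.6,0.7,200,0,0,0.004,1]
    - [25.6,0.7,200,0,0,0.004,1]

```text
time_s: 3.92
tcp_pos: [0.4752, -0.0885, 0.0606]
orientation: [0.028, 1.0, -0.0, 0.001]
contact_force: [-0.9, 0.0, 0.0]
opening: 0.0004
```

```bash
cat > chk.py <<'E'
import sys
from rig import r,cams
from h import *
s=r.sense();x,y,a=.57264,-.09283,-.05539
p=s["tcp_pos"];d=R.from_euler('z',-a).apply(p-[x,y,0])
ex=R.from_quat(s["orientation"]).as_matrix()
print("t",s["time_s"],"nest mm",(d*1000).round(1),"yaw err",np.arctan2(-ex[1,0],-ex[0,0])-a,"tilt",ex[:,2].round(4),"F nest",R.from_euler('z',-a).apply(s["contact_force"]).round(1))
if len(sys.argv)>1:
    for n in ("wrist","scene"):
        cv2.imwrite(f"pics/{n}{sys.argv[1]}.png",cams.camera(n)[:,:,::-1])
    im=cv2.imread(f"pics/scene{sys.argv[1]}.png")[180:290,250:380];cv2.imwrite(f"pics/sc{sys.argv[1]}.png",cv2.resize(im,(650,550),interpolation=cv2.INTER_CUBIC))
E
python3 chk.py 3
```

```text
t 3.925 nest mm [-97.5  -1.1  60.6] yaw err -0.0015036881728342638 tilt [ 1.9e-03 -5.0e-04 -1.0e+00] F nest [-0.9 -0.   0. ]
```

View pics/wrist3.png

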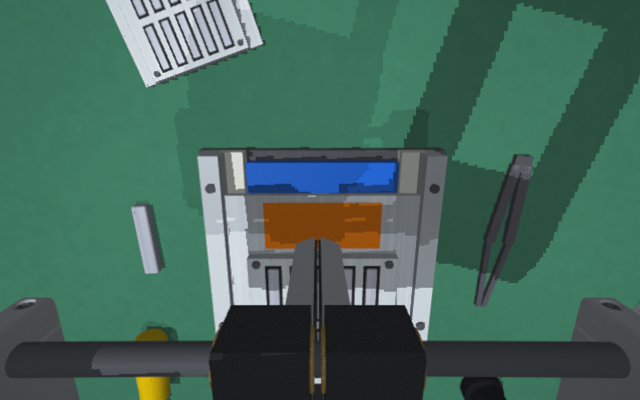

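View pics/sc3.png

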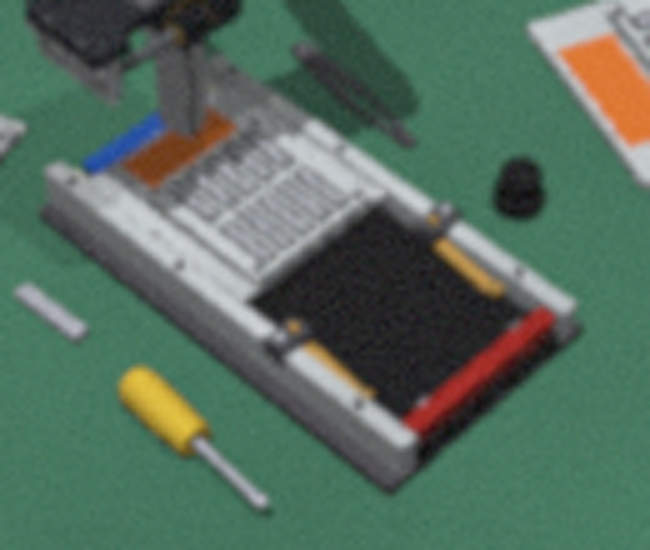

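Finger is over the front half of the orange landing (about column 320, row 240), centred. Pressing down.

move_arm:
  steps:
    - [0,0,15,0,0,0,1]
    - [0,0,22,0,0,0,1]
    - [0,0,26,0,0,0,1]
    - [0,0,29,0,0,0,1]
    - [0,0,32,0,0,0,1]
    - [0,0,34,0,0,0,1]
    - [0,0,34,0,0,0,1]
    - [0,0,34,0,0,0,1]

```text
time_s: 5.03
tcp_pos: [0.476, -0.0887, 0.0282]
orientation: [0.028, 1.0, -0.001, 0.002]
contact_force: [-3.7, 1.1, 11.8]
opening: 0.0004
```

```bash
python3 chk.py 4
```

```text
t 5.025 nest mm [-96.7  -1.3  28.2] yaw err -0.0012556099007332427 tilt [ 0.0038 -0.0013 -1.    ] F nest [-3.7  0.9 11.8]
```

View pics/sc4.png

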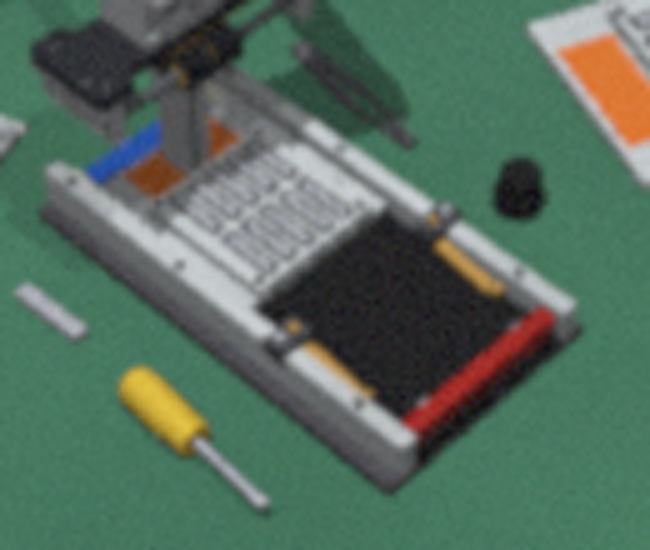

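move_arm:
  steps:
    - [0,0,1.5,0,0,0,1]
    - [0,0,3,0,0,0,1]
    - [-2,0,3,0,0,0,1]
    - [-4,0,3,0,0,0,1]
    - [-7,0,3,0,0,0,1]
    - [-10,0,3,0,0,0,1]
    - [-14,0,3,0,0,0,1]
    - [-18,0,3,0,0,0,1]

```text
time_s: 6.12
tcp_pos: [0.4957, -0.0906, 0.0281]
orientation: [0.028, 1.0, -0.002, 0.004]
contact_force: [-4.3, 0.6, 21.4]
opening: 0.0005
```

```bash
python3 chk.py 5
```

```text
t 6.125 nest mm [-76.9  -2.1  28.1] yaw err -0.0012620837247298844 tilt [ 0.0078 -0.0033 -1.    ] F nest [-4.3  0.4 21.4]
```

View pics/sc5.png

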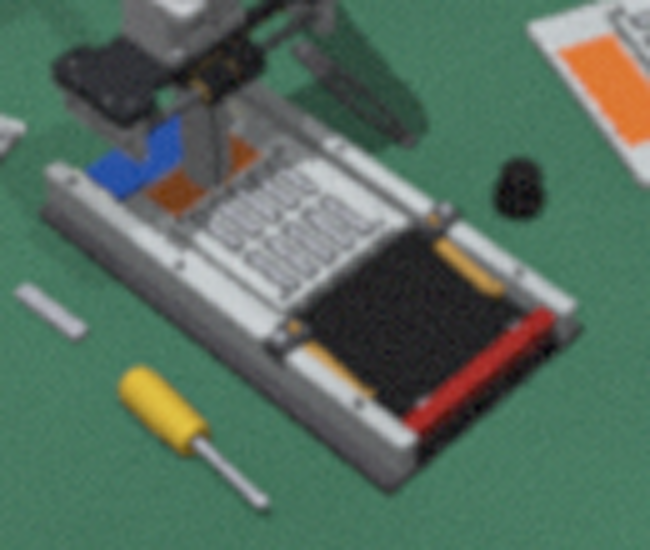

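View pics/wrist5.png

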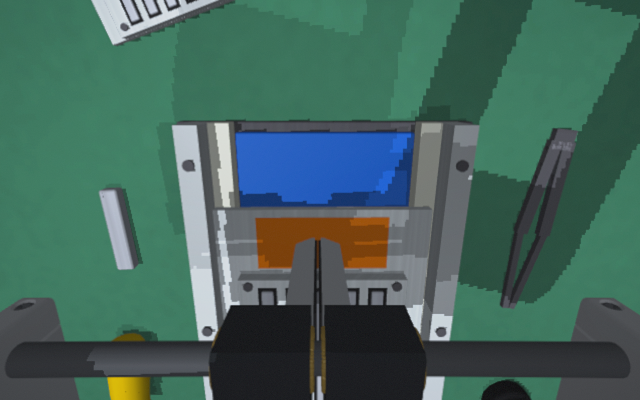

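Carrier is down (28.1 mm) and travelling with the finger; about 20 mm moved. Continue under the clamps.

move_arm:
  steps:
    - [-3,0.2,0.5,0,0,0,1]
    - [-6,0.4,0.5,0,0,0,1]
    - [-9,0.6,0.5,0,0,0,1]
    - [-12,0.8,0.5,0,0,0,1]
    - [-15,1,0.5,0,0,0,1]
    - [-18,1.2,0.5,0,0,0,1]
    - [-21,1.4,0.5,0,0,0,1]
    - [-24,1.6,0.5,0,0,0,1]
    - [-27,1.8,0.5,0,0,0,1]
    - [-30,2,0.5,0,0,0,1]

```text
time_s: 7.48
tcp_pos: [0.526, -0.0904, 0.0281]
orientation: [0.028, 1.0, -0.002, 0.004]
contact_force: [-4.6, -0.4, 22.0]
opening: 0.0002
```

```bash
python3 chk.py 6
```

```text
t 7.475 nest mm [-46.7  -0.2  28.1] yaw err -0.001275953992306622 tilt [ 0.0085 -0.0034 -1.    ] F nest [-4.6 -0.6 22. ]
```

View pics/sc6.png

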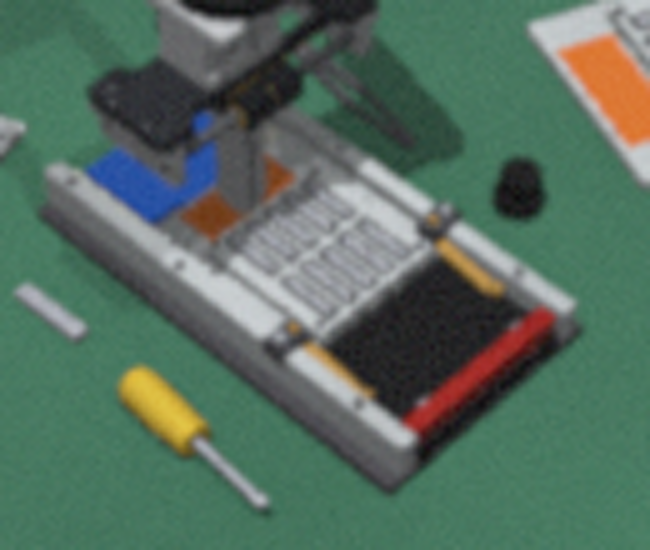

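View pics/wrist6.png

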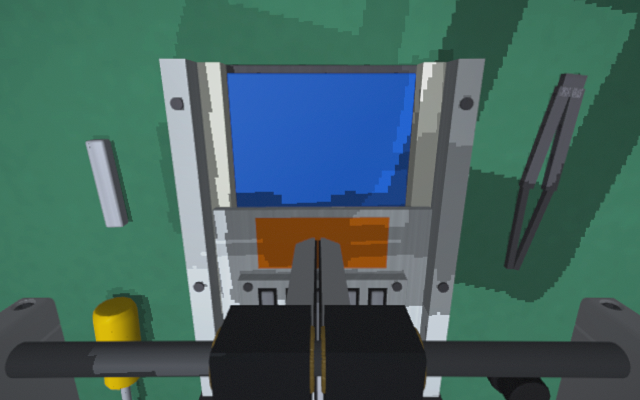

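The front edge has entered under the clamps. Continuing.

move_arm:
  steps:
    - [-3,0,0.5,0,0,0,1]
    - [-6,0,1,0,0,0,1]
    - [-9,0,1,0,0,0,1]
    - [-12,0,1,0,0,0,1]
    - [-15,0,1,0,0,0,1]
    - [-18,0,1,0,0,0,1]
    - [-21,0.2,1,0,0,0,1]
    - [-24,0.2,1,0,0,0,1]
    - [-27,0.2,1,0,0,0,1]
    - [-30,0.2,1,0,0,0,1]
    - [-33,0.3,1,0,0,0,1]
    - [-36,0.3,1,0,0,0,1]
    - [-39,0.4,1,0,0,0,1]
    - [-42,0.4,1,0,0,0,1]
    - [-45,0.4,1,0,0,0,1]

```text
time_s: 9.45
tcp_pos: [0.5681, -0.0924, 0.0281]
orientation: [0.028, 1.0, -0.001, 0.001]
contact_force: [-13.2, 0.1, 30.1]
opening: 0.0007
```

```bash
python3 chk.py 7
```

```text
t 9.45 nest mm [-4.5  0.2 28.1] yaw err -0.0012852136150146298 tilt [ 0.0025 -0.003  -1.    ] F nest [-13.2  -0.6  30.1]
```

View pics/sc7.png

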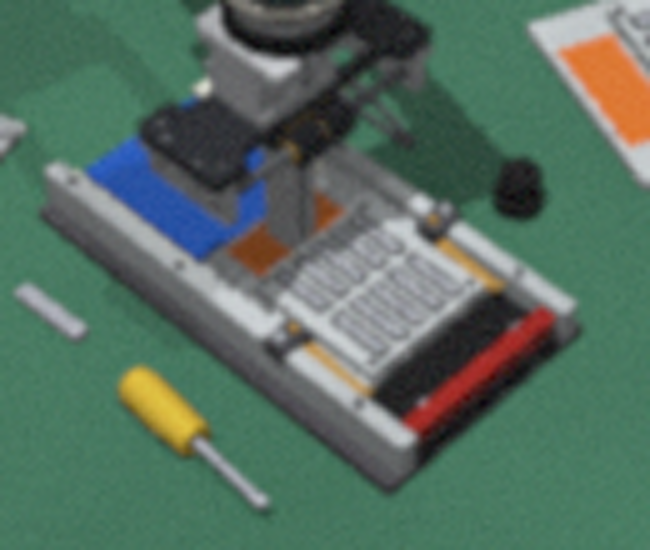

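View pics/wrist7.png

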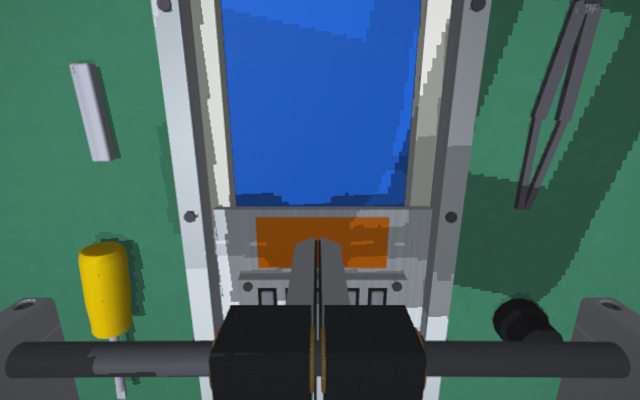

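move_arm:
  steps:
    - [-3,0,0,0,0,0,1]
    - [-6,0,0,0,0,0,1]
    - [-9,0,0,0,0,0,1]
    - [-12,0,0,0,0,0,1]
    - [-15,0,0,0,0,0,1]
    - [-18,0,0,0,0,0,1]
    - [-21,0,0,0,0,0,1]
    - [-24,0,0,0,0,0,1]
    - [-27,0,0,0,0,0,1]
    - [-30,0,0,0,0,0,1]
    - [-33,0,0,0,0,0,1]
    - [-35,0,0,0,0,0,1]
    - [-37,0,0,0,0,0,1]

```text
time_s: 11.18
tcp_pos: [0.6051, -0.0944, 0.0281]
orientation: [0.028, 1.0, -0.001, 0.002]
contact_force: [-11.0, 0.7, 26.5]
opening: 0.0003
```

```bash
python3 chk.py 8
```

```text
t 11.175 nest mm [32.5  0.2 28.1] yaw err -0.0014546571621539342 tilt [ 0.003  -0.0029 -1.    ] F nest [-11.1   0.   26.5]
```

View pics/sc8.png

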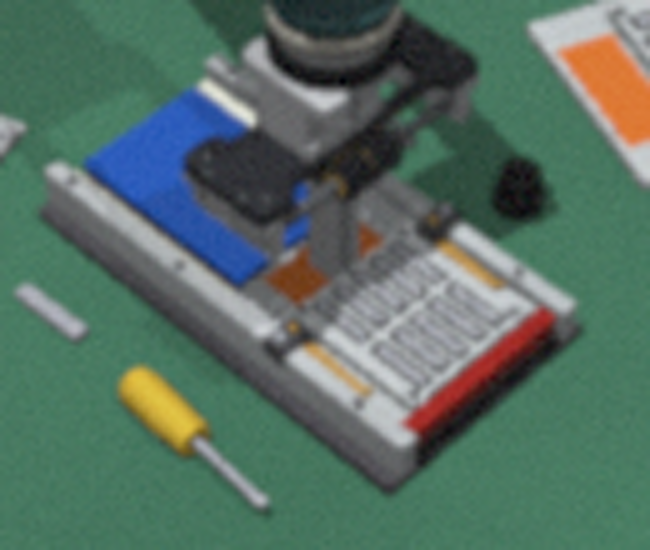

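View pics/wrist8.png

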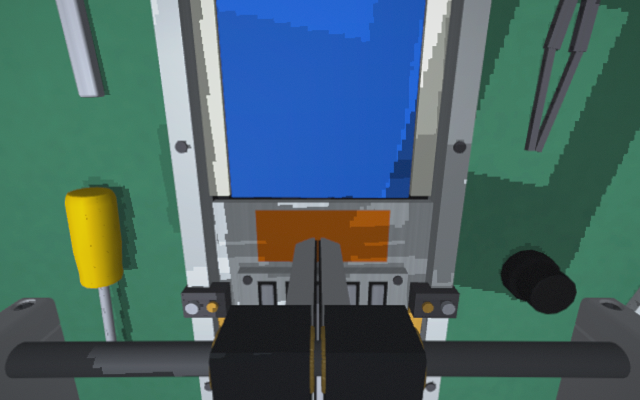

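Lift plate seems already up (its edge now stands above the carrier's rear, row 198), and the finger slipped slightly, suggesting stop contact. Pushing on to confirm via the step.

move_arm:
  steps:
    - [-2,0,0,0,0,0,1]
    - [-4,0,0,0,0,0,1]
    - [-6,0,0,0,0,0,1]
    - [-8,0,0,0,0,0,1]
    - [-9,0,0,0,0,0,1]
    - [-9,0,0,0,0,0,1]

```text
time_s: 12.02
tcp_pos: [0.6081, -0.0946, 0.0281]
orientation: [0.028, 1.0, -0.001, -0.005]
contact_force: [-25.7, 0.9, 35.6]
opening: 0.0005
```

```bash
python3 chk.py 9
```

```text
t 12.025 nest mm [35.5  0.2 28.1] yaw err -0.0014039729496207812 tilt [-0.0109 -0.0019 -0.9999] F nest [-25.7  -0.5  35.6]
```

View pics/wrist9.png

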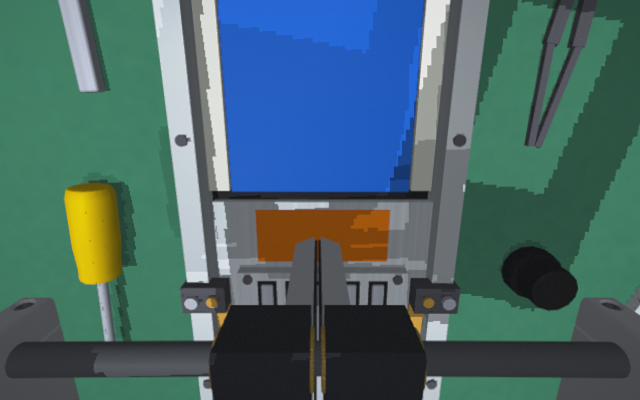

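move_arm:
  steps:
    - [-2,0,-1,0,0,0,1]
    - [-4,0,-1,0,0,0,1]
    - [-6,0,-1,0,0,0,1]
    - [-8,0,-1,0,0,0,1]
    - [-8,0,-1,0,0,0,1]

```text
time_s: 12.75
tcp_pos: [0.6082, -0.0946, 0.0281]
orientation: [0.028, 0.999, -0.001, -0.015]
contact_force: [-41.5, 1.1, 43.4]
opening: 0.0003
```

```bash
python3 chk.py 10; python3 - <<'E'
import cv2
b=cv2.imread("pics/wrist10.png")[170:320,170:470]
cv2.imwrite("pics/w10c.png",cv2.resize(b,(800,400),interpolation=cv2.INTER_CUBIC))
E
```

```text
t 12.75 nest mm [35.6  0.2 28.1] yaw err -0.001500843988583904 tilt [-2.940e-02 -4.000e-04 -9.996e-01] F nest [-41.5  -1.2  43.4]
```

View pics/w10c.png

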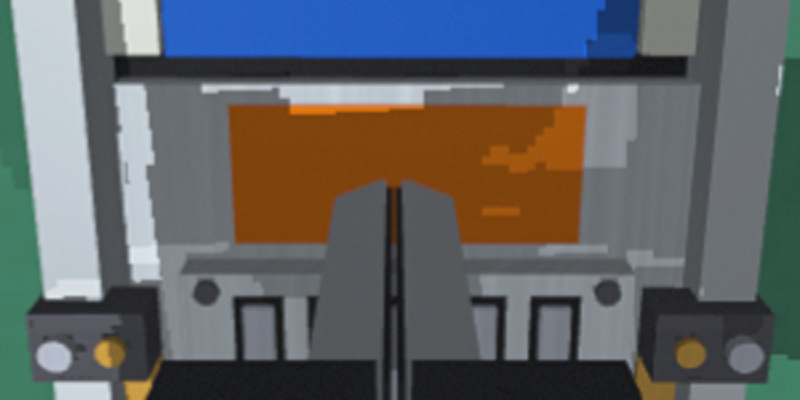

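View pics/sc10.png

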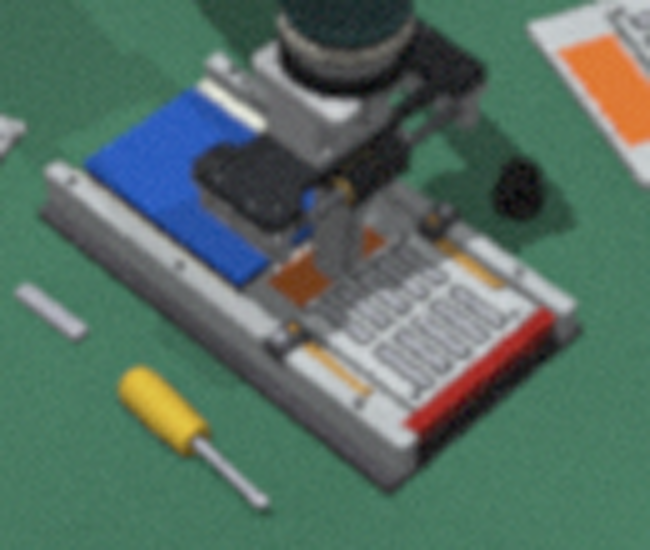

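Force rose to 41 N with no motion: the carrier is against the stop. Relieve the forward push, then lift off.

move_arm:
  steps:
    - [4,0,0,0,0,0,1]
    - [8,0,0,0,0,0,1]
    - [11,0,0,0,0,0,1]
    - [11,0,0,0,0,0,1]

```text
time_s: 13.35
tcp_pos: [0.608, -0.0945, 0.028]
orientation: [0.028, 1.0, -0.001, -0.002]
contact_force: [-16.4, 0.6, 26.4]
opening: 0.0009
```

```bash
python3 chk.py
```

```text
t 13.35 nest mm [35.4  0.2 28. ] yaw err -0.0015200131001335687 tilt [-0.0038 -0.0022 -1.    ] F nest [-16.4  -0.3  26.4]
```

move_arm:
  steps:
    - [3,0,0,0,0,0,1]
    - [3,0,-2,0,0,0,1]
    - [3,0,-4,0,0,0,1]
    - [3,0,-7,0,0,0,1]
    - [3,0,-12,0,0,0,1]
    - [3,0,-22,0,0,0,1]
    - [10,0,-60,0,0,0,1]
    - [40,0,-120,0,0,0,1]
    - [100,0,-180,0,0,0,1]
    - [150,0,-230,0,0,0,1]
    - [150,0,-230,0,0,0,1]
    - [150,0,-230,0,0,0,1]

```text
time_s: 14.85
tcp_pos: [0.461, -0.0852, 0.2557]
orientation: [0.029, 1.0, -0.001, 0.004]
contact_force: [0.7, -0.4, -0.2]
opening: 0.0007
```

```bash
python3 chk.py 11;python3 - <<'E'
import cv2
b=cv2.imread("pics/wrist11.png")[100:400,170:470]
cv2.imwrite("pics/w11c.png",cv2.resize(b,(600,600),interpolation=cv2.INTER_CUBIC))
E
```

```text
t 14.85 nest mm [-111.9    1.4  255.7] yaw err -0.0017273954909118039 tilt [ 0.0075 -0.0021 -1.    ] F nest [ 0.7 -0.3 -0.2]
```

View pics/w11c.png

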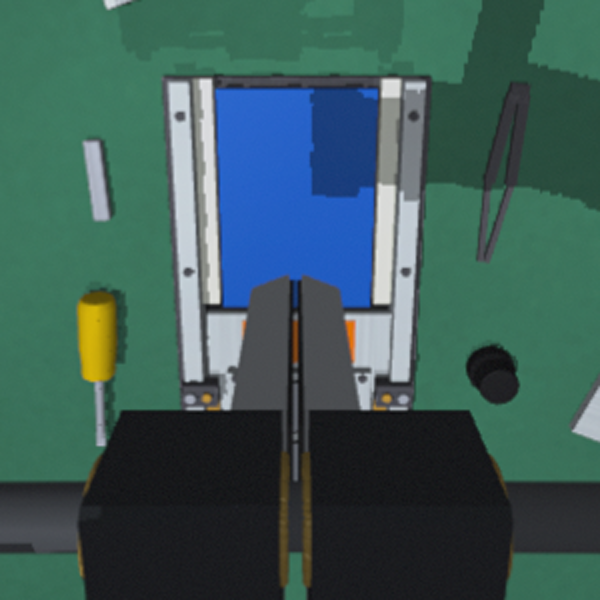

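View pics/sc11.png

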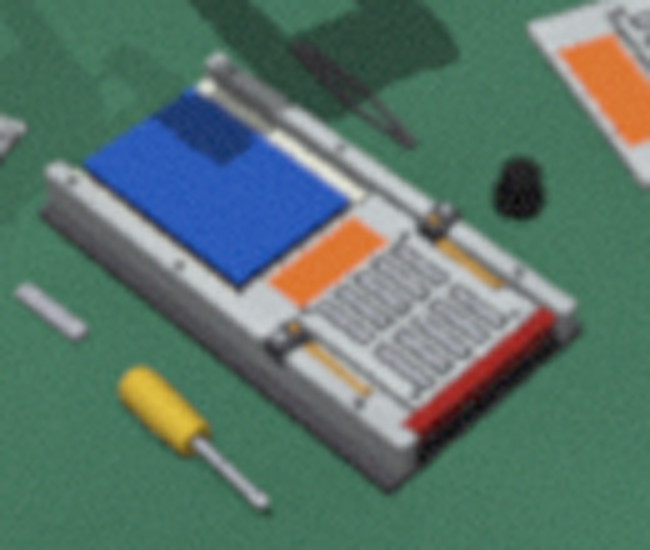

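```bash
python3 - <<'E'
from rig import r,cams
from h import *
i=cams.camera_info("wrist");im=cv2.imread("pics/wrist11.png")
P=lambda l:proj(i,nestpts(.57264,-.09283,-.05539,l)).round(1)
print(P([(-.001,.04,.030),(.005,.055,.028),(.005,-.055,.028),(.002,-.055,.028)]))
b=im[235:310,255:395];cv2.imwrite("pics/w11d.png",cv2.resize(b,(784,420),interpolation=cv2.INTER_CUBIC))
E
```

```text
[[347.8 256. ]
 [358.9 259.5]
 [276.  259.6]
 [275.9 257.5]]
```

View pics/w11d.png

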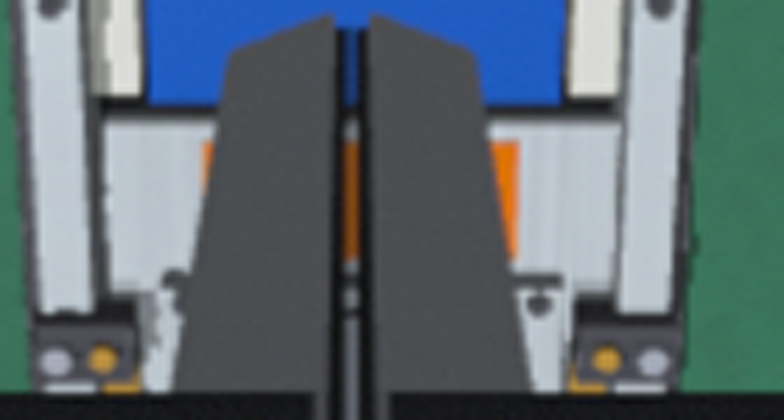

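Get a better view of the stop gap.

move_arm:
  steps:
    - [-60,0,-10,0,0,0,1]
    - [-120,0,-10,0,0,0,1]
    - [-180,0,-10,0,0,0,1]
    - [-240,0,-10,0,0,0,1]
    - [-270,0,-10,0,0,0,1]
    - [-270,0,-10,0,0,0,1]
    - [-270,0,-10,0,0,0,1]

```text
time_s: 15.82
tcp_pos: [0.7296, -0.1002, 0.2599]
orientation: [0.028, 1.0, 0.0, -0.002]
contact_force: [-0.1, -0.3, 0.7]
opening: 0.0004
```

```bash
python3 chk.py 12;python3 - <<'E'
from rig import r,cams
from h import *
i=cams.camera_info("wrist")
P=lambda l:proj(i,nestpts(.57264,-.09283,-.05539,l)).round(1)
print(P([(.145,.04,.036),(.145,.05,.028),(.145,-.05,.028),(.141,-.05,.028),(.005,-.05,.028),(-.001,-.04,.030)]))
E
```

```text
t 15.825 nest mm [157.1   1.3 259.9] yaw err -0.00130725174029752 tilt [-3.4e-03  7.0e-04 -1.0e+00] F nest [-0.1 -0.3  0.7]
[[350.4 162.8]
 [357.8 161.7]
 [277.6 161.8]
 [277.5 158.6]
 [273.   37.9]
 [281.5  31.6]]
```

View pics/wrist12.png

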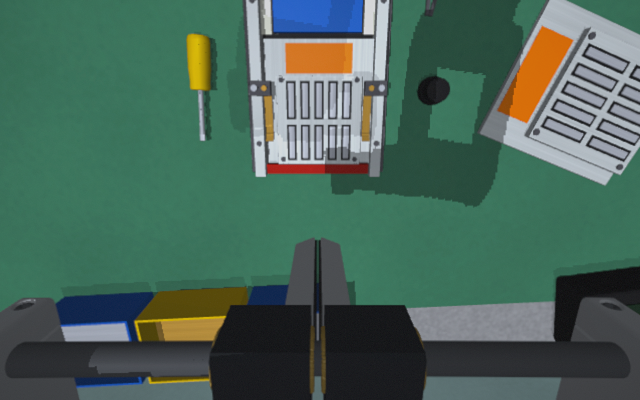

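```bash
python3 - <<'E'
import cv2
im=cv2.imread("pics/wrist12.png");b=im[20:185,240:395];cv2.imwrite("pics/w12c.png",cv2.resize(b,(564,600),interpolation=cv2.INTER_CUBIC))
b=im[145:180,250:390];cv2.imwrite("pics/w12d.png",cv2.resize(b,(800,200),interpolation=cv2.INTER_NEAREST))
E
```

```text
(no output)
```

View pics/w12c.png

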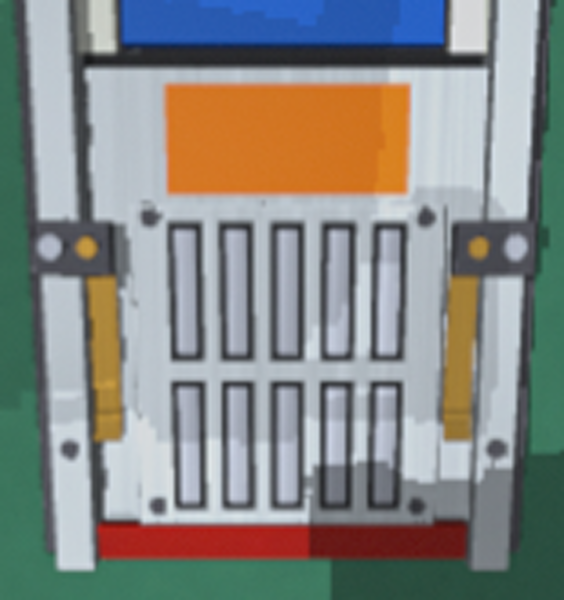

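View pics/w12d.png

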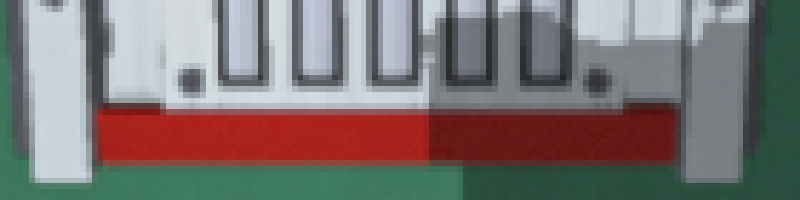

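The carrier front meets the red stop (row about 165) with no gap. The leaf toes lie on both flanges and the lift plate stands up behind the carrier's rear edge. Handing in.

```bash
python3 -c "
from rig import ticket
print(ticket.finish_job())"
```

```text
the job is handed in; nothing more can be done
None
```

I loaded the middle-sized carrier: it sits fully home against the red end stop, under both leaf springs, and the lift plate has sprung up behind it. I pressed it down with the closed fingertips to 28.1 mm above the bench, where 28 mm is fully down. I kept 12–43 N of downward push on it throughout and slid it about 130 mm along the rails. I handed the job in at about 16 s.

- **Contact with the stop:** the forward force rose to 41 N with no further movement. In the last wrist picture there is no visible gap between the carrier's front and the stop.
- **Leaf springs and lift plate:** the same picture shows both leaf toes on the carrier's flanges and the blue plate up behind its rear edge. The robot was clear of everything by then.
- **Other things:** the tweezers, driver, metal part and loupe look unmoved in the pictures. The others I did not check one by one, but the arm passed well above them.
- **One check disagreed slightly:** one wrist view put the gap between the carrier's rear edge and the lift plate about 1 pixel (1–1.5 mm) smaller than expected for home. That is about as fine as that view can measure, and the closer view of the stop showed no gap.

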